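Mesh the grinding cup with the coffee mill and hold it down

ROBOT

A 7-joint arm with a two-finger parallel gripper is mounted at the origin on a cart in front of the work surface, level with it; the furniture and walls round the work are solid. World frame = base frame: x ahead of the robot, y to its left, z up, the work surface at z = 0. Lengths are in mm, angles in rad, forces in N, time in s.
With the tool pointing down it reaches from about 350 to 900 mm from the base axis. Payload 8.1 kg.
Tool frame: the origin (TCP) lies at the centre of the arm's flange, where the gripper is bolted on; the fingertips stand 178 mm ahead of it and the grasp point (between the pads) lies 159 mm ahead of it; z points along the fingers, y is the line along which they close (so a half turn about z gives the same grasp; the last joint's range is limited). The gripper opens to 92 mm and grips with 3 to 60 N. Pads are 19 mm wide; open, the fingers measure 130 mm over their backs; the gripper's body (75 mm by 190 mm) begins 47 mm behind the grasp point.
Start: joints at [-1.395, 0.434, 0.025, 1.573, -0.012, 1.134, -0.075], TCP at [172.025, 600.866, 404.742] pointing down, gripper open.
Joint ranges: [-2.62, 2.62], [-0.44, 2.09], [-1.27, 1.32], [0.08, 2.57], [-1.32, 4.46], [0.12, 2], [-2.74, 2.74]. Speed limits (rad/s): [2.22, 2.22, 3.01, 3.01, 3.14, 3.14, 3.14].

INTERFACE

Orientations are given as a rotation vector (axis times angle).
In Python, from station import r gives the robot as it stands.
- The arm moves only by the tool drive_tool, never from a script. Its argument "series" is a list that holds one entry, the list of rows, each a list of 6 numbers: the shift along the tool's x, y, z in cm, then the turn, a rotation vector about the tool's x, y, z in rad. In form: [[[dx, dy, dz, rx, ry, rz], ...]]. A call has 1 to 10 rows; each row shifts and turns the commanded pose from where the row before left it, along the tool's axes as they then stand; what a row does not reach is not made up. A row lasts 1/10 s, in which the tool goes at most 50 mm and 8.59 degrees, less where a joint would pass 70% of its speed; a pose out of reach is approached as far as the arm can. A call with a gripper value outside its range is refused whole. "gripper" is the opening, from 0 (shut) to 1 (fully open), set as the call begins (left out, the last holds). The fingers move at their own pace and stop on an object; the grip force is fixed at half the most. Time passes only in rows, so rows that do not move let the fingers close. It gives the time, the measured TCP pose, the force, the opening and the grip force at its end, in the units of the state.
- r.read_state(): the state, without advancing time (a new reading comes with each control period).
- r.camera(name): name is "scene" or "top" or "wrist"; returns a dict with "frame" (384x512x3 uint8, red, green, blue), "vertical_fov" (degrees; the focal length in pixels is half the picture's height over the tangent of half this angle, whatever the lens; pixels are square), "cx", "cy" (the principal point, pixels), "position" and "orientation" of the camera in the world. Camera axes: x right, y down, z forward; pixel columns grow to the right and rows downward; lengths in mm; the calibration is good to about 2 mm. A picture is of the moment at which its call begins. There is no depth.
- r.close_job(): hands the job in; it is judged then, once.
Trained networks look in a picture, given as the dict that the camera call returned (one of the last four; its "shot" number tells which), for a name from the list of things; names that differ only in an ending like _2 or _b are one class to them, and where a whole thing is asked for, a point or a joint stands for the part that bears it (a point fixed in the world has none). Each returns a list of dicts, best first, with "confidence" (0 to 1); they miss things now and then, are a little off and sometimes report something else, mostly with a low value. They report only what shows in the picture. A call takes as long as a camera call. They do not tell look-alikes from the thing itself.
- r.outline_of(label, picture): "region" (384x512 bool, what is visible of it) and "box" ([left, top, width, height] in pixels, round what is visible of it).
The state is a dict: "time_s": time; "joint_positions": joint angles; "joint_velocities": joint speeds; "effort": joint torques, N m; "tool_pos": TCP position; "eef_rot": TCP orientation; "ft_force": force on the tool from outside, world axes, zero at the start; "ft_torque": the same for the moment, N m; "finger_gap": opening from 0.0 (shut) to 1.0 (fully open); "grip_force": force on a finger pad.
Only numpy, scipy, OpenCV 4.12 (cv2) and the standard library are available. Lean on these libraries where they do the work, as an engineer would, in place of code of your own. Each camera call takes 0.05 s, during which the arm holds its last target. There are 200 camera calls.

TASK

Get the small coffee mill going: lift the grinding cup out of its wooden stand, turn it until the four splines of its stem drop into the cross-shaped drive socket on top of the black mill base, and slide it fully home. The mill runs only while its sprung seat is held down, so press the cup down nearly to the stop and finish like that, with the cup still gripped by its side and pressed down. Leave the mug, the tea tin next to it and the creamer pot standing where they are.

Things in the scene. Friction and masses are not known exactly. Their poses are not given: they have to be found in the camera images.
- cup_grip (a point): Grinding cup (loose, 0.2-0.3 kg): upright aluminium barrel 52 mm across, flat black lid 54 mm across with an orange cross, black collar 64 mm across at its foot. Point on the axis at mid-barrel, where to grip from above; 32 mm below the lid's top, 32 mm above the collar's underside; bare barrel from 21 mm below to 20 mm above it. z up; x, y along its splines, as the orange cross. Any yaw at the start
- cup_seat (a point): Centre of the underside of the cup's collar, 32 mm below cup_grip; same axes. Below it hangs a white stem: a cross of four splines along x and y, arms 14.5 mm from the axis, 7.5 mm thick, lower edges rounded, ending 18 mm below this point; then a round-nosed steel pilot pin 7 mm across ending 24 mm below. Orange marks on the collar show the splines
- stand: Fixed round wooden stand 88 mm across, 36 mm high; the cup's collar rests on it (up to 3 mm off centre) with the stem free in its 46 mm hole. Origin: centre of its underside, on the worktop. The stem clears it after a lift of 30 mm
- mill: Fixed round black mill base, 100 mm across at the foot, 66 mm high, with a steel band; origin at the centre of its underside on the worktop. On top a sprung steel seat ring 70 mm across (43 mm bore), its upper face 72 mm above the worktop when not pressed
- drive_mouth (a point): Centre of the seat ring's upper face, on the drive socket's axis; moves with seat and socket. x, y lie along the socket's slots; it starts at any angle, 0.06 N m turns it. Four white blocks, tops 4 mm below the point, leave a cross of slots 10 mm wide, 24 mm deep. Cup fits at every quarter turn; unmeshed it stands 14 mm too high on the blocks; home, cup_seat is at this point
- seat (a joint): How far the sprung seat ring is pressed down, m: 0 up, 0.006 at the stop. Starts to move at about 4 N, then 1 N for each mm, about 10 N at the stop; the cup's weight alone does not move it; it springs back up when let go. The mill runs beyond 0.004
- tea_tin_mid (a point): Centre of the green round tea tin next to the mug (another, fixed, stands at the back right), 68 mm in diameter, 88 mm high (loose, leave it)
- mug_mid (a point): Centre of a floral mug, 69 mm in diameter, 118 mm high (loose, leave it); z points up
- creamer_mid (a point): Centre of a white creamer pot, 39 mm in diameter, 21 mm high (loose, leave it)
Not all that is in view belongs to the job. What is shaped like the part that bears cup_grip but purple or yellow is not meant.

How it is judged (in metres and radians):
On the way, in this order (a step that is already met when the one before it is completed fails the run):
1. the cup is held clear of its stand (contact force between the fingers and cup above 2 N and distance between the grasp point and cup_grip below 0.032 m and z of cup_seat in the frame of stand above 0.064 m and not (contact force between cup and stand above 0.1 N)), for 0.1 s.
2. the splines are meshed and the cup is fully home on the seat ring (z of cup_seat in the frame of drive_mouth below 0.0025 m and horizontal distance between cup_seat and drive_mouth below 0.003 m and angle between the z axis of cup_seat and the z axis of drive_mouth, either way round below 0.06 rad and (angle between the x axis of cup_seat and the x axis of drive_mouth, either way round below 0.17 rad or angle between the x axis of cup_seat and the y axis of drive_mouth, either way round below 0.17 rad)), for 0.1 s.
At the end, for the whole second after the job is handed in: The cup is meshed and home (collar within 2.5 mm of the seat ring in height and 3 mm in plan, level to 0.06 rad, splines within 0.17 rad of the slots), gripped by its barrel (over 2 N, grasp point within 32 mm of the barrel's middle), and holds the sprung seat down by more than 4 of its 6 mm (all of step 2 and contact force between the fingers and cup above 2 N and distance between the grasp point and cup_grip below 0.032 m and value of joint seat above 0.004 m); the arm keeps its last pose, push and grip.
It fails at once if the tea tin is shifted by more than 4 cm or knocked over (distance of tea_tin_mid from where it was at the start of the episode above 0.04 m or angle between tea_tin_mid's own z axis and vertical above 0.6 rad).
It fails at once if the mug is shifted by more than 4 cm or knocked over (distance of mug_mid from where it was at the start of the episode above 0.04 m or angle between mug_mid's own z axis and vertical above 0.6 rad).
It fails at once if the creamer pot is shifted by more than 4 cm or knocked over (distance of creamer_mid from where it was at the start of the episode above 0.04 m or angle between creamer_mid's own z axis and vertical above 0.6 rad).
It also fails if it takes over 35 s, if anything falls off the work surface, if the arm or the gripper's body presses on something with over 40 N, if the wrist force passes 120 N, or if a joint passes its speed limit or range.

## Working session

There is one attempt and no reset: what is moved stays moved. The work goes in short steps, Python scripts to look and compute and a tool call to move; the robot and the scene stay as the last step left them, time stands still between calls to the robot, and variables do not carry over. Pictures are saved under pics/ and viewed, at most 10 in all, crops included, and the job is handed in when it is done.

Besides the shell and the picture viewer there is one more tool, called after "Emit:" as name([rows], argument=value, ...), one row to a line, values as JSON. drive_tool: Moves the arm, as the interface text tells. Its arguments: {"type":"object","properties":{"series":{"type":"array","items":{"type":"array","items":{"type":"array","items":{"type":"number"}}}},"gripper":{"type":"number"}},"required":["series"]}

```bash
mkdir -p pics; ls; python3 - <<'E'
from station import r
import cv2,numpy as np
ims=[]
for n in("scene","top"):
    p=r.camera(n);ims.append(p["frame"])
    print(n,p["vertical_fov"],p["cx"],p["cy"],p["position"],p["orientation"])
    for l in("cup_grip","stand","mill","tea_tin_mid","mug_mid","creamer_mid"):
        print(l,[(d["box"],round(d["confidence"],2)) for d in r.outline_of(l,p)][:4])
    cv2.imwrite(f"pics/{n}1.png",cv2.resize(p["frame"][:,:,::-1],(800,600)))
s=r.read_state();print(s)
E
```

```text
pics
scene 48.09822601342618 249.7693223717792 193.93605508743974 [253.49770993 806.29272923 538.02197852] [-0.47263389  2.47214823 -1.49319661]
cup_grip [([235.4, 191.4, 26.4, 35.7], 0.98), ([295.9, 171.0, 19.5, 34.1], 0.7), ([309.2, 155.8, 20.7, 32.6], 0.65), ([245.0, 245.0, 39.7, 20.0], 0.46)]
stand [([281.9, 196.8, 44.3, 22.2], 0.83)]
mill [([155.9, 200.5, 33.8, 44.5], 0.65), ([238.7, 241.0, 52.7, 56.9], 0.64), ([291.8, 169.8, 23.9, 33.9], 0.44)]
tea_tin_mid [([155.2, 197.8, 34.3, 50.6], 0.57)]
mug_mid [([190.7, 161.6, 31.8, 53.6], 0.83)]
creamer_mid [([298.1, 228.4, 18.6, 17.9], 0.47)]
top 42.66623219747467 257.08655863358433 192.79685584638185 [ 554.83378379   -8.83390806 1204.9126843 ] [-2.17704964  2.21989576 -0.05877869]
cup_grip [([230.9, 193.7, 27.9, 26.7], 0.9), ([287.6, 231.3, 28.0, 24.7], 0.89), ([342.8, 227.9, 31.8, 25.3], 0.7)]
stand [([282.5, 225.8, 37.2, 34.9], 0.62)]
mill [([152.7, 224.4, 46.4, 45.2], 0.61)]
tea_tin_mid []
mug_mid [([251.1, 128.4, 29.5, 34.8], 0.57)]
creamer_mid [([234.3, 254.6, 15.0, 16.6], 0.45)]
{'time_s': 0.7, 'joint_positions': array([-1.39460955,  0.43446461,  0.02500967,  1.57317931, -0.01160618,
        1.1339872 , -0.07510787]), 'joint_velocities': array([-1.67360900e-05, -4.41930056e-04, -2.00705159e-04, -2.76501593e-04,
       -1.40586056e-04, -1.95536494e-03,  9.41784079e-04]), 'effort': array([ 2.72436246e-04, -6.67491603e+01,  9.83913168e-01, -3.14750290e+01,
       -6.06089132e-02,  3.27677582e-02,  4.60655667e-05]), 'tool_pos': array([172.02418997, 600.87243158, 404.77197123]), 'eef_rot': array([4.36659851e-01, 3.11108191e+00, 1.66477936e-04]), 'ft_force': array([-0.05898968,  0.47469527,  0.73229327]), 'ft_torque': array([-0.00466837,  0.02120532, -0.05833046]), 'grip_force': 0.0, 'finger_gap': 1.0043317321613314}
```

View pics/top1.png

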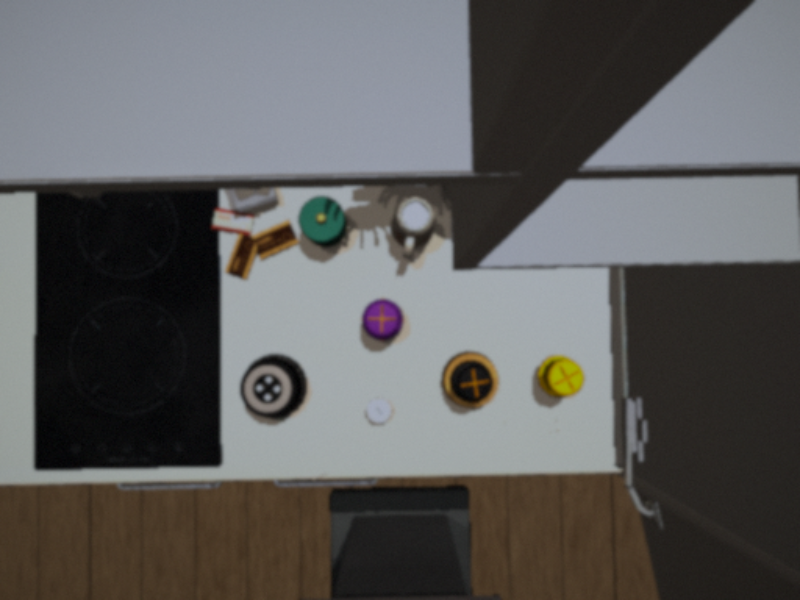

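View pics/scene1.png

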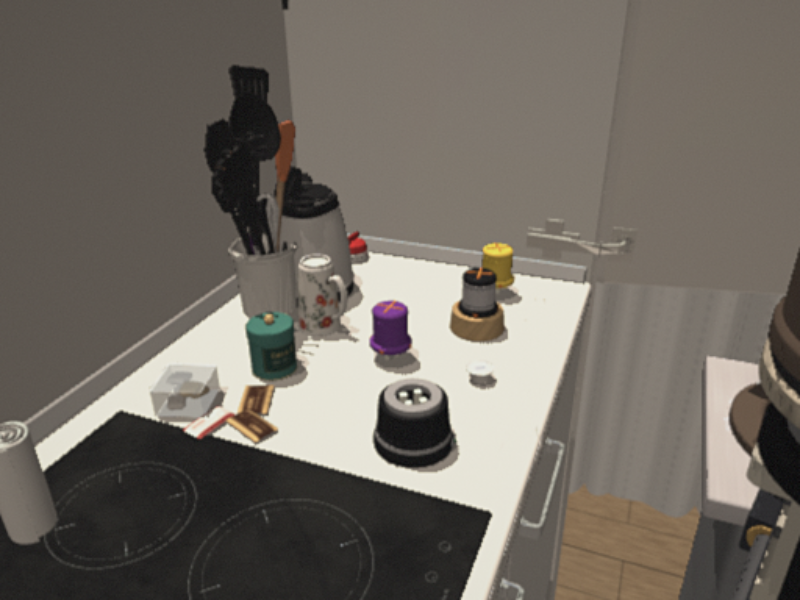

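```bash
cat > h.py <<'E'
from station import r
import cv2,numpy as np
from scipy.spatial.transform import Rotation as R
def K(p):
    f=192/np.tan(np.radians(p["vertical_fov"]/2)); return f
def cast(p,uv,z):
    d=R.from_rotvec(p["orientation"]).apply([(uv[0]-p["cx"])/K(p),(uv[1]-p["cy"])/K(p),1])
    c=np.array(p["position"]); return (c+d*(z-c[2])/d[2]).round(1)
def proj(p,X):
    q=R.from_rotvec(p["orientation"]).inv().apply(np.atleast_2d(X)-p["position"])
    return q[:,:2]/q[:,2:]*K(p)+[p["cx"],p["cy"]]
def delta(target,rot=None):
    s=r.read_state(); T=R.from_rotvec(s["eef_rot"])
    d=T.inv().apply(np.array(target)-s["tool_pos"])/10
    return d.round(2), s
E
python3 - <<'E'
from h import *
p=r.camera("top")
for n,uv,z in(("lid",(473/1.5625,381/1.5625),100),("stand",(471/1.5625,380/1.5625),36),("seat",(271/1.5625,387/1.5625),72),("purple",(382/1.5625,318/1.5625),64),("yellow",(566/1.5625,376/1.5625),64),("creamer",(378/1.5625,411/1.5625),21),("mug",(414/1.5625,215/1.5625),118)): print(n,cast(p,uv,z))
f=p["frame"]
a=cv2.resize(f[220:272,280:330,::-1],(400,400),interpolation=cv2.INTER_CUBIC)
b=cv2.resize(f[220:272,150:200,::-1],(400,400),interpolation=cv2.INTER_CUBIC)
cv2.imwrite("pics/crop1.png",np.hstack([a,b]))
s=r.read_state();print(R.from_rotvec(s["eef_rot"]).as_matrix().round(3))
w=r.camera("wrist");print(w["position"],w["vertical_fov"],w["cx"],w["cy"],R.from_rotvec(w["orientation"]).as_matrix().round(3))
E
```

```text
lid [ 492.8 -114.   100. ]
stand [ 490.8 -117.1   36. ]
seat [488.3 180.   72. ]
purple [586.6  15.5  64. ]
yellow [ 495.4 -255.4   64. ]
creamer [445.4  25.2  21. ]
mug [731.  -33.9 118. ]
[[-0.961  0.275  0.   ]
 [ 0.275  0.961  0.   ]
 [-0.     0.    -1.   ]]
[ 92.03782483 622.44995719 385.03206094] 70.13981526820679 253.51166083456613 190.0021888512876 [[ 0.276  0.914  0.297]
 [ 0.961 -0.262 -0.086]
 [-0.001  0.309 -0.951]]
```

View pics/crop1.png

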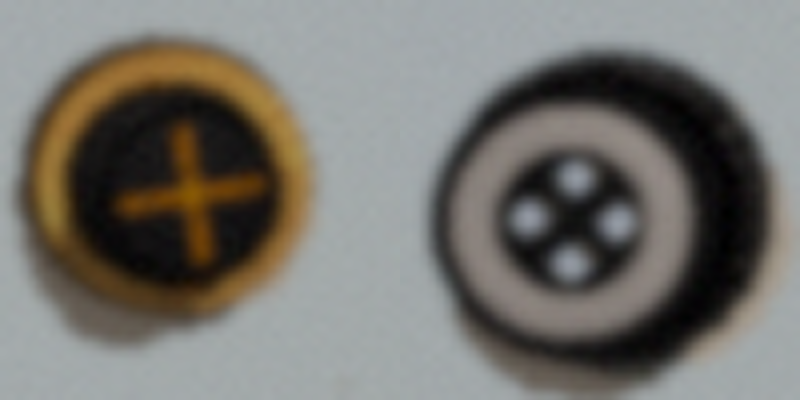

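The candidates in top-view pixels are purple (244,204), the aluminium barrel with black lid in the wooden stand (303,244), and yellow (362,241). The crop confirms the middle one: black lid, orange cross, standing in the wood ring, so that is the cup. The mill seat is at (173,248), with its blocks along the image axes, so the slots run diagonally. I'll move over the mill first.

Emit:
drive_tool([
  [[-4,-3,0,0,0,0],[-4,-3,0,0,0,0],[-4,-3,0,0,0,0],[-4,-3,0,0,0,0],[-4,-3,0,0,0,0],[-4,-3,0,0,0,0],[-4,-3,0,0,0,0],[-4,-3,0,0,0,0],[-4,-3,0,0,0,0],[-4,-3,0,0,0,0]],
], gripper=1)

```text
time_s: 1.8
tool_pos: [474.9, 200.6, 405.1]
eef_rot: [0.436, 3.111, 0.001]
ft_force: [1.1, 0.0, 0.5]
finger_gap: 1.002
grip_force: 0.0
```

Emit:
drive_tool([
  [[-1.9,-1.7,0,0,0,0],[0,0,0,0,0,0.14],[0,0,0,0,0,0.14],[0,0,0,0,0,0.14],[0,0,0,0,0,0.14],[0,0,0,0,0,0.14],[0,0,0,0,0,0.14],[0,0,0,0,0,0.14],[0,0,0,0,0,0],[0,0,0,0,0,0]],
])

```text
time_s: 2.8
tool_pos: [487.5, 180.9, 404.8]
eef_rot: [1.844, 2.544, 0.0]
ft_force: [0.2, 1.3, -0.3]
finger_gap: 1.0
grip_force: 0.0
```

```bash
python3 - <<'E'
from h import *
s=r.read_state();print(s["time_s"],s["tool_pos"],R.from_rotvec(s["eef_rot"]).as_matrix().round(3),s["joint_positions"].round(2))
w=r.camera("wrist"); np.save("w1.npy",w,allow_pickle=True)
c=proj(w,[488,180,72])[0];print(c)
cv2.imwrite("pics/w1.png",w["frame"][:,:,::-1])
E
```

```text
2.8 [487.51478411 180.88555324 404.76680905] [[-0.311  0.95   0.   ]
 [ 0.95   0.311  0.   ]
 [-0.     0.    -1.   ]] [-0.79  0.27  0.42  1.85 -0.13  1.05 -0.  ]
[253.44588787 175.11172394]
```

View pics/w1.png

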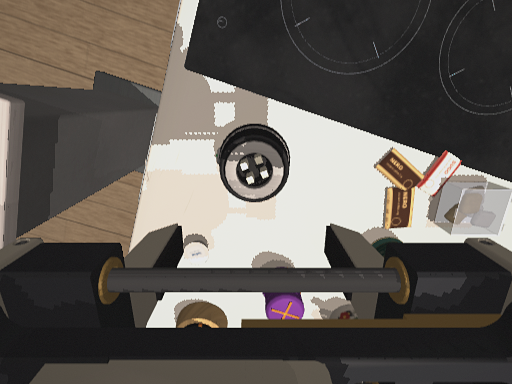

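Mill seat centre shows at about (255,170), with its four white blocks visible and the slots nearly diagonal. I'll measure these and then move on to the cup.

```bash
python3 - <<'E'
from h import *
w=np.load("w1.npy",allow_pickle=True).item(); f=w["frame"]
# rectify plane z: 0.25mm/px, centred 488,180 ; img right=+x, up=+y
def rect(w,c,z,half=50,s=6):
    n=2*half*s; P=np.array([[-half,half],[half,half],[half,-half],[-half,-half]])
    src=proj(w,np.c_[P+c,np.full(4,z)]).astype(np.float32)
    H=cv2.getPerspectiveTransform(src,np.array([[0,0],[n,0],[n,n],[0,n]],np.float32))
    return cv2.warpPerspective(w["frame"],H,(n,n),flags=cv2.INTER_CUBIC)
a=rect(w,[488,180],68); b=rect(w,[488,180],72)
g=a.min(2); m=(g>170).astype(np.uint8)
k,l,st,ce=cv2.connectedComponentsWithStats(m)
for i in range(1,k):
    if st[i,4]>300: x,y=ce[i]/6-50; print("blob",(488+x).round(1),(180-y).round(1),st[i,4]/36)
# ring
c=cv2.cvtColor(b,cv2.COLOR_RGB2GRAY)
h=cv2.HoughCircles(cv2.medianBlur(c,5),cv2.HOUGH_GRADIENT,1,50,param1=80,param2=20,minRadius=195,maxRadius=225)
if h is not None:
    for x,y,q in h[0][:3]: print("ring",488+x/6-50,180-y/6+50,q/6)
cv2.imwrite("pics/rect.png",np.hstack([a,b])[:, :, ::-1][::2,::2].copy())
E
```

```text
blob 439.8 227.9 18.916666666666668
blob 497.5 160.4 3505.777777777778
blob 490.4 176.2 733.5277777777778
blob 473.9 186.1 62.5
blob 499.9 184.5 60.55555555555556
blob 485.9 172.4 59.666666666666664
blob 492.6 153.0 55.94444444444444
ring 486.75 185.58333 34.5
ring 478.0833 198.58333 36.850002
ring 487.4167 199.08333 35.350002
```

View pics/rect.png

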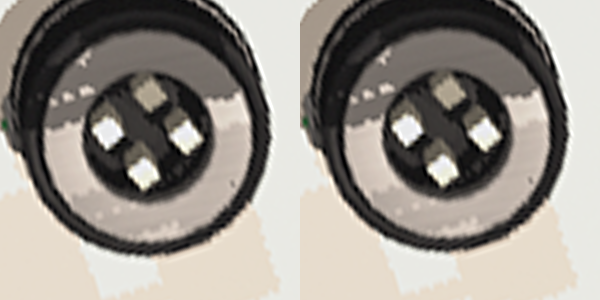

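Emit:
drive_tool([
  [[-4.7,-1.47,0,0,0,0],[-4.7,-1.47,0,0,0,0],[-4.7,-1.47,0,0,0,0],[-4.7,-1.47,0,0,0,0],[-4.7,-1.47,0,0,0,0],[-4.7,-1.47,0,0,0,0],[0,0,0,0,0,0.14],[0,0,0,0,0,0.14],[0,0,0,0,0,0.14],[0,0,0,0,0,0.14]],
])

```text
time_s: 3.85
tool_pos: [490.1, -115.0, 404.7]
eef_rot: [-2.482, -1.926, -0.0]
ft_force: [0.3, 0.3, -0.7]
finger_gap: 1.001
grip_force: 0.0
```

Emit:
drive_tool([
  [[0,0,0,0,0,0],[0,0,0,0,0,0]],
])

```text
time_s: 4.05
tool_pos: [490.2, -114.6, 404.7]
eef_rot: [-2.474, -1.937, 0.0]
ft_force: [-0.3, 0.5, 0.7]
finger_gap: 1.0
grip_force: 0.0
```

```bash
cat >> h.py <<'E'
def rect(w,c,z,half=50,s=6):
    n=2*half*s; P=np.array([[-half,half],[half,half],[half,-half],[-half,-half]])
    src=proj(w,np.c_[P+c,np.full(4,z)]).astype(np.float32)
    H=cv2.getPerspectiveTransform(src,np.array([[0,0],[n,0],[n,n],[0,n]],np.float32))
    return cv2.warpPerspective(w["frame"],H,(n,n),flags=cv2.INTER_CUBIC)
E
python3 - <<'E'
from h import *
w=r.camera("wrist"); np.save("w2.npy",w,allow_pickle=True)
t=r.camera("top"); np.save("t2.npy",t,allow_pickle=True)
s=r.read_state();print(s["time_s"],s["tool_pos"],R.from_rotvec(s["eef_rot"]).as_matrix().round(3),s["joint_positions"].round(2))
ims=[]
for p in (w,t):
    a=rect(p,[491.5,-115.5],100,40,8); ims.append(a[::2,::2])
    hsv=cv2.cvtColor(a,cv2.COLOR_RGB2HSV)
    yy,xx=np.mgrid[:640,:640]; 
    m=((hsv[...,1]>150)&(hsv[...,2]>90)).astype(np.uint8)
    k,l,st,ce=cv2.connectedComponentsWithStats(m)
    for i in range(1,k):
        if st[i,4]>1500: print(491.5+ce[i][0]/8-40,-115.5+40-ce[i][1]/8,st[i])
# mill from top
a=rect(t,[487,185.4],68,30,10); ims.append(cv2.resize(a,(320,320)))
cv2.imwrite("pics/cup.png",np.hstack([ims[0],cv2.resize(ims[1],(320,320))])[:,:,::-1])
E
```

```text
4.15 [ 490.1534487  -114.65708007  404.74563667] [[ 0.241  0.97   0.   ]
 [ 0.97  -0.241  0.   ]
 [ 0.     0.    -1.   ]] [-0.42  0.26  0.68  1.9  -0.19  1.04  0.1 ]
490.6421848213108 -116.49133753132006 [  157   169   316   319 15166]
485.6753456482321 -78.04541591115141 [ 175    0  216   65 4412]
520.0958860873643 -92.25108213396818 [  403     0   237   304 27723]
467.3217606042998 -88.83152963393376 [  85   59   87   94 3442]
```

View pics/cup.png

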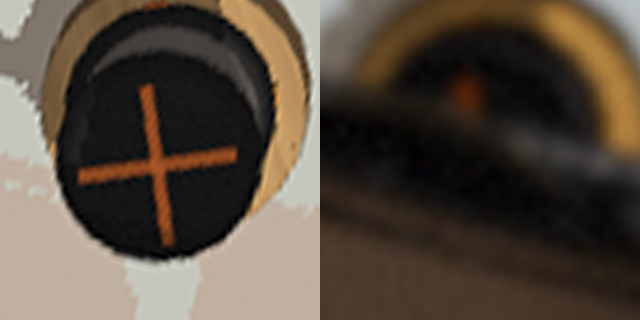

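Emit:
drive_tool([
  [[-0.17,0.11,4,0,0,0],[0,0,4,0,0,0],[0,0,4,0,0,0],[0,0,3,0,0,0],[0,0,1.5,0,0,0],[0,0,1.05,0,0,0],[0,0,0,0,0,0],[0,0,0,0,0,0]],
])

```text
time_s: 4.95
tool_pos: [491.1, -116.8, 229.8]
eef_rot: [2.478, 1.93, 0.001]
ft_force: [-0.5, 0.0, 0.1]
finger_gap: 0.998
grip_force: 0.0
```

Emit:
drive_tool([
  [[0,0,0,0,0,0],[0,0,0,0,0,0],[0,0,0,0,0,0],[0,0,0,0,0,0],[0,0,0,0,0,0],[0,0,0,0,0,0],[0,0,0,0,0,0],[0,0,0,0,0,0]],
], gripper=0)

```text
time_s: 5.75
tool_pos: [490.7, -116.6, 229.3]
eef_rot: [-2.479, -1.929, -0.0]
ft_force: [-1.4, 1.2, 4.0]
finger_gap: 0.567
grip_force: 30.0
```

Emit:
drive_tool([
  [[0,0,-1,0,0,0],[0,0,-2,0,0,0],[0,0,-3,0,0,0],[0,0,-3,0,0,0],[0,0,-1,0,0,0],[0,0,0,0,0,0],[0,0,0,0,0,0]],
])

```text
time_s: 6.45
tool_pos: [490.5, -116.3, 328.5]
eef_rot: [-2.478, -1.93, 0.001]
ft_force: [-0.1, 0.8, -2.2]
finger_gap: 0.565
grip_force: 30.0
```

```bash
python3 - <<'E'
from h import *
w=r.camera("wrist"); np.save("w3.npy",w,allow_pickle=True)
s=r.read_state();T=R.from_rotvec(s["eef_rot"]);print(s["tool_pos"],T.as_matrix().round(3),s["ft_force"],s["finger_gap"])
g=s["tool_pos"]+T.apply([0,0,159]);print(g)
a=rect(w,g[:2],g[2]+30,40,8)
# mill from top view
t=r.camera("top"); np.save("t3.npy",t,allow_pickle=True)
b=rect(t,[487,185.4],68,40,8)
cv2.imwrite("pics/held.png",np.hstack([a,b])[::2,::2,::-1])
E
```

```text
[ 490.34605222 -116.29937606  328.07871816] [[ 0.245  0.969 -0.002]
 [ 0.969 -0.245  0.   ]
 [-0.    -0.002 -1.   ]] [-0.62529472  0.25430603 -2.50143243] 0.5604511935455655
[ 490.06305963 -116.25751106  169.07897551]
```

View pics/held.png

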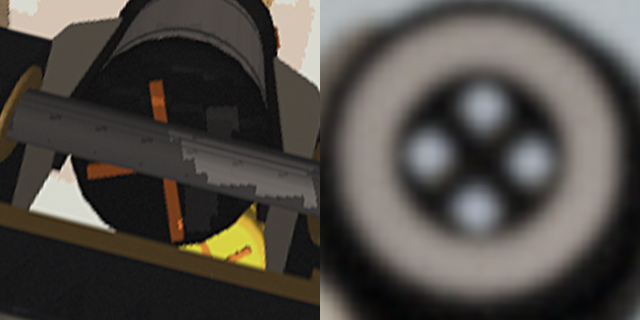

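Cup is held (gap 52 mm) and its cross is still at about 8°; the mill blocks sit at about -3.5°, so the slots are at about 41.5°. Wrist and top views differ by about 1.5 mm, so I'll view the mill from two more yaws to remove the camera bias.

Emit:
drive_tool([
  [[4.2,-1.3,-1.27,0,0,0],[4.2,-1.3,-1.27,0,0,0],[4.2,-1.3,-1.27,0,0,0],[4.2,-1.3,-1.27,0,0,0],[4.2,-1.3,-1.27,0,0,0],[4.2,-1.3,-1.27,0,0,0],[0,0,0,0,0,0],[0,0,0,0,0,0],[0,0,0,0,0,0]],
])

```text
time_s: 7.45
tool_pos: [476.9, 145.8, 404.5]
eef_rot: [2.48, 1.928, -0.003]
ft_force: [-0.1, 0.4, -2.0]
finger_gap: 0.568
grip_force: 30.0
```

```bash
cat > mill.py <<'E'
from h import *
import sys
w=r.camera("wrist"); s=r.read_state(); w["tool"]=(s["tool_pos"],s["eef_rot"]); np.save(sys.argv[1]+".npy",w,allow_pickle=True)
T=R.from_rotvec(s["eef_rot"]);print(s["time_s"],s["tool_pos"],T.as_matrix()[:2,:2].round(3),s["ft_force"].round(1),s["joint_positions"].round(2))
a=rect(w,[487,185.4],68,40,8); cv2.imwrite(f"pics/{sys.argv[1]}.png",a[:,:,::-1])
E
python3 mill.py m1
```

```text
7.5 [477.01113998 145.45963195 404.59909239] [[ 0.248  0.969]
 [ 0.969 -0.248]] [ 0.5 -0.7 -1.4] [-0.9   0.25  0.62  1.91 -0.17  1.04 -0.46]
```

Emit:
drive_tool([
  [[2,4.2,0,0,0,-0.14],[0,0,0,0,0,-0.14],[0,0,0,0,0,-0.14],[0,0,0,0,0,-0.14],[0,0,0,0,0,-0.14],[0,0,0,0,0,-0.14],[0,0,0,0,0,-0.14],[0,0,0,0,0,-0.14],[0,0,0,0,0,-0.14],[0,0,0,0,0,-0.14]],
])

```text
time_s: 8.5
tool_pos: [522.9, 154.2, 404.8]
eef_rot: [-0.648, -3.073, 0.001]
ft_force: [-0.3, -0.4, -2.1]
finger_gap: 0.564
grip_force: 30.0
```

Emit:
drive_tool([
  [[0,0,0,0,0,-0.14],[0,0,0,0,0,0],[0,0,0,0,0,0],[0,0,0,0,0,0]],
])

```text
time_s: 8.9
tool_pos: [522.8, 155.3, 405.2]
eef_rot: [-0.443, -3.11, 0.0]
ft_force: [0.9, -0.5, -1.8]
finger_gap: 0.564
grip_force: 30.0
```

```bash
python3 mill.py m2; python3 - <<'E'
import cv2,numpy as np
cv2.imwrite("pics/m12.png",np.hstack([cv2.imread(f"pics/m{i}.png")[120:520,120:520] for i in(1,2)]))
E
```

```text
8.95 [522.76624667 155.51460279 405.27461967] [[-0.96   0.278]
 [ 0.278  0.96 ]] [-0.9 -0.3 -2.5] [-0.61  0.31  0.29  1.79 -0.1   1.06  1.01]
```

View pics/m12.png

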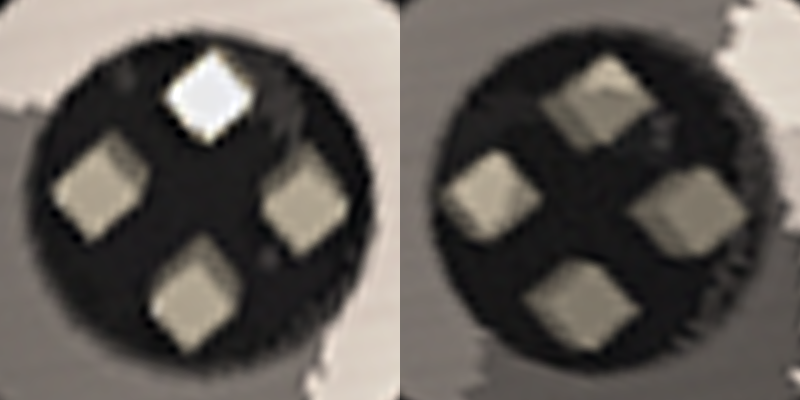

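Three yaws give the mill at (487.1,185.4), (486.8,185.5) and (487,185.5), slots at about 41°. I'm going above it and turning tool-y to 19°.

Emit:
drive_tool([
  [[2.13,0.94,0,0,0,0],[2.14,0.94,0,0,0,0],[0,0,1.5,0,0,0.136],[0,0,1.5,0,0,0.136],[0,0,1.5,0,0,0.136],[0,0,1.5,0,0,0.136],[0,0,1.5,0,0,0.136],[0,0,1.5,0,0,0.136],[0,0,1.4,0,0,0.14],[0,0,0,0,0,0]],
])

```text
time_s: 9.95
tool_pos: [486.1, 185.8, 299.9]
eef_rot: [-1.823, -2.558, 0.005]
ft_force: [-0.9, 0.6, -2.7]
finger_gap: 0.566
grip_force: 30.0
```

Emit:
drive_tool([
  [[0,0,0,0,0,0],[0,0,0,0,0,0]],
])

```text
time_s: 10.15
tool_pos: [487.2, 185.9, 302.2]
eef_rot: [1.815, 2.564, 0.002]
ft_force: [1.1, 0.9, -1.8]
finger_gap: 0.564
grip_force: 30.0
```

```bash
cat > st.py <<'E'
from h import *
s=r.read_state();T=R.from_rotvec(s["eef_rot"]);M=T.as_matrix()
print(s["time_s"],s["tool_pos"].round(2),M.round(3),"yaw",np.degrees(np.arctan2(M[1,1],M[0,1])).round(2),s["ft_force"].round(1),s["ft_torque"].round(2),s["joint_positions"].round(2))
print(delta([487,185.5,300])[0])
E
python3 st.py
```

```text
10.15 [487.16 185.86 302.22] [[-0.332  0.943  0.001]
 [ 0.943  0.332  0.001]
 [ 0.     0.001 -1.   ]] yaw 19.41 [ 1.1  0.9 -1.8] [-0.06 -0.05  0.03] [-0.8   0.4   0.45  1.98 -0.23  0.81  0.11]
[-0.03 -0.03  0.22]
```

Emit:
drive_tool([
  [[-0.02,-0.03,1,0,0,0],[0,0,0.7,0,0,0],[0,0,0.3,0,0,0],[0,0,0.3,0,0,0],[0,0,0.2,0,0,0],[0,0,0.2,0,0,0],[0,0,0,0,0,0]],
])

```text
time_s: 10.85
tool_pos: [486.6, 185.4, 274.3]
eef_rot: [-1.819, -2.561, 0.0]
ft_force: [0.3, -0.5, -1.4]
finger_gap: 0.565
grip_force: 30.0
```

Already 5 mm below the unmeshed height with no force, so the splines are in the slots. Continuing down.

Emit:
drive_tool([
  [[0,0,0.3,0,0,0],[0,0,0.3,0,0,0],[0,0,0.2,0,0,0],[0,0,0.1,0,0,0],[0,0,0,0,0,0],[0,0,0,0,0,0],[0,0,0,0,0,0]],
])

```text
time_s: 11.55
tool_pos: [486.6, 185.6, 265.6]
eef_rot: [-1.819, -2.562, -0.0]
ft_force: [-1.8, 1.0, 3.4]
finger_gap: 0.563
grip_force: 30.0
```

Emit:
drive_tool([
  [[0,0,0.2,0,0,0],[0,0,0.2,0,0,0],[0,0,0.1,0,0,0],[0,0,0,0,0,0],[0,0,0,0,0,0],[0,0,0,0,0,0]],
])

```text
time_s: 12.15
tool_pos: [486.6, 185.7, 260.6]
eef_rot: [-1.818, -2.562, -0.001]
ft_force: [-2.5, 2.0, 8.5]
finger_gap: 0.568
grip_force: 30.0
```

```bash
python3 st.py
```

```text
12.15 [486.61 185.7  260.64] [[-0.33   0.944  0.   ]
 [ 0.944  0.33   0.001]
 [ 0.001  0.    -1.   ]] yaw 19.26 [-2.5  2.   8.5] [ 0.08  0.76 -0.02] [-0.78  0.46  0.42  2.01 -0.28  0.72  0.15]
[-0.03  0.03 -3.94]
```

Emit:
drive_tool([
  [[0,0,0.05,0,0,0],[0,0,0,0,0,0],[0,0,0,0,0,0],[0,0,0,0,0,0]],
])

```text
time_s: 12.55
tool_pos: [486.6, 185.7, 260.3]
eef_rot: [-1.818, -2.561, -0.001]
ft_force: [-2.8, 1.9, 9.2]
finger_gap: 0.568
grip_force: 30.0
```

```bash
python3 - <<'E'
from h import *
for i in range(5):
    p=r.camera("scene"); s=r.read_state(); print(s["tool_pos"].round(2),s["ft_force"].round(1))
o=[proj(p,[487,185.5,80])[0]]; u,v=o[0].astype(int)
cv2.imwrite("pics/end.png",cv2.resize(p["frame"][v-60:v+50,u-60:u+60,::-1],(720,660))[:600])
E
```

```text
[486.61 185.72 260.25] [-4.4  1.5 10.1]
[486.61 185.7  260.26] [-5.1  0.4  8.6]
[486.61 185.7  260.24] [-3.9  2.1  8.9]
[486.62 185.69 260.24] [-3.6  0.9  8.7]
[486.6  185.7  260.25] [-3.7  0.9  9.1]
```

View pics/end.png

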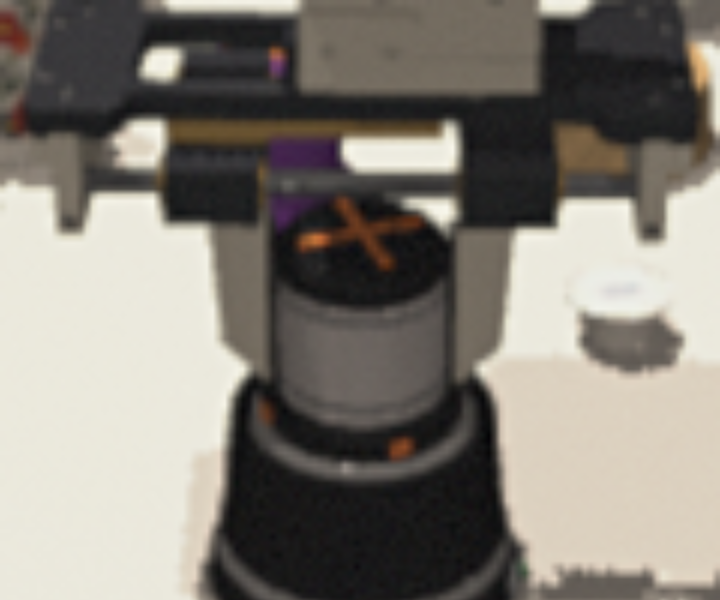

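The collar rests on the seat ring, which is almost flush, with about 9 N of push and a steady grip. Handing in.

```bash
python3 -c "
from station import r
print(r.close_job())"
```

```text
the job is handed in; nothing more can be done
None
```

I lifted the grinding cup out of its stand, meshed it in the drive socket, and handed the job in with it still gripped (30 N) and pressed down about 5 mm by my estimate; the interface gave no verdict.

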